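# Dispose of the spent injector pens

## Task

Two injector pens in the black rack are spent: the ones whose round nose is bare, without a square cap. Drop them one at a time through the narrow neck of the white disposal jar, so that both end up completely inside it. Leave the capped pens standing in the rack and do not knock over the bottles standing about.

Things in the scene. Friction and masses are not known exactly. Their poses are not given: they have to be found in the camera images.
- jar: white plastic disposal jar with two dark bands, fixed to the counter and upright. Body 128 mm diameter up to 115 mm height, then a conical shoulder up to 145 mm and a straight neck of 48 mm outer diameter up to the open rim at 185 mm. Walls 4 mm. Hollow, 120 mm wide inside, a floor 5 mm up that rises to a 19 mm high cone in the middle. Origin: centre of the underside, z up.
- jar_mouth (a point): centre of the jar's open mouth, level with the rim, 185 mm above the counter. The opening is round, 40 mm in diameter, straight for the 40 mm of the neck, then it widens.
- rack: black plastic pen rack, fixed to the counter, 70 mm (its x) by 240 mm (its y) and 45 mm high, with four square wells 26 mm wide in a row along its y, at y = -90, -30, 30 and 90 mm. The wells' floor is 6 mm above the counter. Origin: centre of the underside, z up.
- pen_a: A spent, uncapped white plastic injector pen, round, 110 mm long, about 35 g. Origin at its foot, z along its axis to the nose. Foot button 15 mm diameter (0 to 10 mm), straight barrel 22 mm diameter (14 to 94 mm), bare round nose 14 mm diameter (98 to 110 mm). Starts loosely upright, nose up, in any well of the rack, its upper 71 mm clear of the rack; may lean up to 0.15 rad.
- pen_b: Another spent, uncapped white plastic injector pen, round, 110 mm long, about 35 g. Origin at its foot, z along its axis to the nose. Foot button 15 mm diameter (0 to 10 mm), straight barrel 22 mm diameter (14 to 94 mm), bare round nose 14 mm diameter (98 to 110 mm). Starts loosely upright, nose up, in any well of the rack, its upper 71 mm clear of the rack; may lean up to 0.15 rad.
- pen_a_nose (a point): the tip of pen_a's nose, on its axis, 110 mm from its foot
- pen_b_nose (a point): the tip of pen_b's nose, on its axis, 110 mm from its foot
- capped_a: An unused, still capped injector pen: same white barrel (22 mm) and foot as a spent pen, but with a square cap 30 x 30 x 32 mm on its upper end, overall 112 mm long; origin at the foot, z up along it. Stands in a well of the rack and is to stay there.
- capped_b: Another unused, still capped injector pen: same white barrel (22 mm) and foot as a spent pen, but with a square cap 30 x 30 x 32 mm on its upper end, overall 112 mm long; origin at the foot, z up along it. Stands in a well of the rack and is to stay there.
- stock_bottle: bystander: closed white plastic bottle, 64 mm diameter, 120 mm high, loose; origin at the centre of its underside, z up
- vial: bystander: closed amber vial, 34 mm diameter, 70 mm high, loose, between rack and jar; origin at the centre of its underside, z up
- short_jar: bystander: closed white plastic jar, 56 mm diameter, 75 mm high, loose, towards the robot; origin at the centre of its underside, z up
Things that resemble listed ones, but are neither listed nor needed, are in the scene too. What is shaped like the jar but turquoise is not meant. What is shaped like the pen_b but turquoise is not meant.

How it is judged:
By the outcome, as a careful person would: the job done as asked, in the order asked, and still so for the second after the job is handed in, with the robot touching nothing.
It also fails if it takes over 64 s, if anything falls off the work surface, if the arm or the gripper's body presses on something with over 40 N, if the wrist force passes 120 N, or if a joint passes its speed limit or range.

## Robot

A 6-joint arm with a two-finger parallel gripper is mounted at the origin on the work surface. World frame = base frame: x ahead of the robot, y to its left, z up, the work surface at z = 0. Lengths are in mm, angles in rad, forces in N, time in s.
With the tool pointing down it reaches from about 275 to 825 mm from the base axis. Payload 5.2 kg.
Tool frame: the origin (TCP) lies at the very end of the fingers, on their centre line; the grasp point (between the pads) lies 19 mm behind it; z points along the fingers, y is the line along which they close (so a half turn about z gives the same grasp; the last joint's range is limited). The gripper opens to 93 mm and grips with 3 to 60 N. Pads are 15 mm wide; open, the fingers measure 128 mm over their backs; the gripper's body (75 mm by 188 mm) begins 65 mm behind the grasp point.
Start: joints at [0.936, 0.259, 1.535, -0, 1.348, -0.203], TCP at [230.158, 499.532, 218.653] pointing down, gripper open.
Joint ranges: [-3.14, 3.14], [-0.91, 2.08], [0.19, 2.58], [-1.22, 4.36], [0.22, 2.71], [-3.12, 3.12]. Speed limits (rad/s): [2.57, 2.57, 3.14, 3.14, 3.14, 3.14].

## Interface

Orientations are given as [roll, pitch, yaw] about the fixed x, y, z axes, in that order (R = Rz(yaw) Ry(pitch) Rx(roll)).
In Python, from bench import robot gives the robot as it stands. The module is installed in compiled form; this text tells all that it offers. Calls block until the motion is done:
- robot.move_ptp(position, orientation): joint-space move of the TCP to a pose.
- robot.move_linear(position, ori=None, speed=150, f_stop=None): straight line of the TCP; ori=None keeps the orientation; speed is the mean speed in mm/s. With f_stop (N) it stops when the force on the tool has changed by that much, and returns True; else False.
- robot.move_j(angles): joint-space move.
- robot.move_gripper(opening): opening from 0.0 (shut) to 1.0 (fully open); the grip force is fixed at half the most; returns when the fingers have stopped.
- robot.sleep(seconds).
- robot.inverse_kinematics(position, orientation): joint angles nearest the present ones, or None.
- robot.get_image(name): name is "scene" or "side" or "wrist"; returns a dict with "img" (480x640x3 uint8, blue, green, red), "fovy" (degrees; the focal length in pixels is half the picture's height over the tangent of half this angle, whatever the lens; pixels are square), "cx", "cy" (the principal point, pixels), "k1" (the pictures are not rectified: a ray, as slopes to the right and down, at radius r is drawn at 1 + k1 r^2 times it, then the intrinsics apply), "eye" and "orientation" of the camera in the world. Camera axes: x right, y down, z forward; pixel columns grow to the right and rows downward; lengths in mm; the calibration is good to about 2 mm. A picture is of the moment at which its call begins. There is no depth.
A pose or a line that the arm cannot do raises robot.MotionError and nothing moves.
- robot.hand_in(): hands the job in; it is judged then, once.
Readings, each from a call of its own:
- robot.current_t(): time.
- robot.current_qpos(): joint angles.
- robot.current_joint_vel(): joint speeds.
- robot.current_joint_efforts(): joint torques, N m.
- robot.current_tcp_pos(): TCP position.
- robot.current_eef_rot(): TCP orientation.
- robot.current_contact_force(): force on the tool from outside, world axes, zero at the start.
- robot.current_ft_torque(): the same for the moment, N m.
- robot.current_gripper_width(): opening from 0.0 (shut) to 1.0 (fully open).
- robot.current_finger_force(): force on a finger pad.
Only numpy, scipy, OpenCV 4.12 (cv2) and the standard library are available. Lean on these libraries where they do the work, as an engineer would, in place of code of your own. Each camera call takes 0.05 s, during which the arm holds its last target. There are 200 camera calls.

## Working session

There is one attempt and no reset: what is moved stays moved. The work goes in short steps, each a Python script; the robot and the scene stay as the last script left them, time stands still between calls to the robot, and variables do not carry over. Pictures are saved under pics/ and viewed, at most 10 in all, crops included, and the job is handed in when it is done.

```bash
mkdir -p pics
cat > h.py <<'E'
import numpy as np, cv2
from scipy.spatial.transform import Rotation as Rn
from bench import robot
def shot(name,fn=None):
    d=robot.get_image(name)
    if fn: cv2.imwrite('pics/'+fn,d['img'])
    return d
def cam(d):
    f=240/np.tan(np.radians(d['fovy'])/2)
    o=np.array(d['orientation'],float)
    R=o if o.shape==(3,3) else Rn.from_euler('xyz',o).as_matrix()
    return f,R,np.array(d['eye'],float)
def ray(d,u,v):
    f,R,e=cam(d)
    p=np.array([(u-d['cx'])/f,(v-d['cy'])/f]); s=p.copy()
    for _ in range(30): s=p/(1+d['k1']*(s@s))
    return e,R@np.array([s[0],s[1],1])
def at_z(d,u,v,z):
    e,r=ray(d,u,v); return e+r*(z-e[2])/r[2]
def proj(d,P):
    f,R,e=cam(d); q=R.T@(np.array(P,float)-e); s=q[:2]/q[2]; s=s*(1+d['k1']*(s@s))
    return np.array([d['cx'],d['cy']])+f*s
def tri(obs):
    A=np.zeros((3,3));b=np.zeros(3)
    for d,u,v in obs:
        e,r=ray(d,u,v); r=r/np.linalg.norm(r); M=np.eye(3)-np.outer(r,r); A+=M;b+=M@e
    return np.linalg.solve(A,b)
E
python3 - <<'E'
from h import *
import pickle
D={}
for n in ['scene','side','wrist']:
    d=shot(n,n+'0.png');D[n]=d
    print(n,{k:v for k,v in d.items() if k!='img'})
pickle.dump(D,open('d0.pkl','wb'))
print(robot.current_eef_rot(),robot.current_t())
E
```

```text
scene {'fovy': 55.89633732119583, 'cx': 313.31106702079114, 'cy': 240.27180195071864, 'k1': 0.010952229642842917, 'eye': array([1106.00592995, -362.64614885,  698.22827182]), 'orientation': array([-2.24642772, -0.00843391,  1.00589417])}
side {'fovy': 53.621868179816744, 'cx': 311.7532719213709, 'cy': 239.13751628684165, 'k1': -0.00380749075051811, 'eye': array([  70.51860093, -519.16751665,  542.38284921]), 'orientation': array([-2.09987148,  0.01088573, -0.70892994])}
wrist {'fovy': 58.784007845465105, 'cx': 321.79733546694587, 'cy': 238.38768155117123, 'k1': 0.015738099674861807, 'eye': array([168.26480127, 528.05076819, 385.04315412]), 'orientation': array([2.89643663e+00, 4.07112938e-04, 1.13712467e+00])}
[-3.14019004e+00 -3.14327490e-04  2.70978856e+00] 0.15
```

View pics/scene0.png

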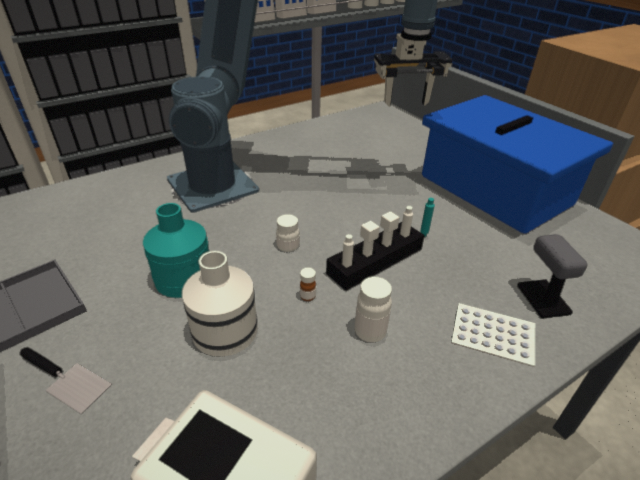

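View pics/side0.png

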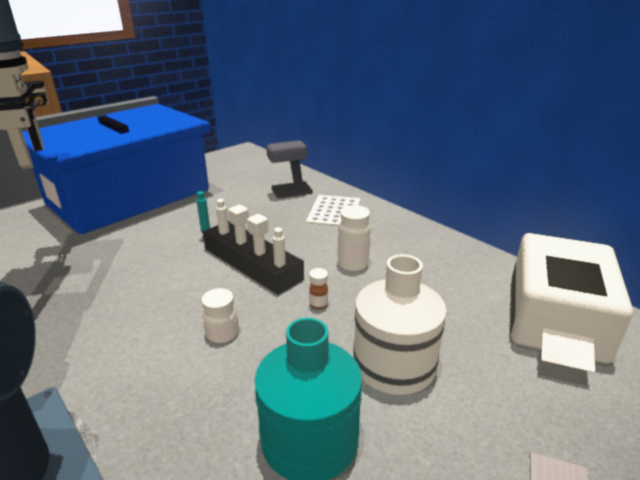

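The scene picture shows the bare noses in the two end wells, at (348,236) and (408,208); in the side view they are at (279,231) and (221,201). The caps are in the two middle wells. The white jar's mouth is at (214,257) in scene and (404,265) in side. I'll triangulate these.

Run:
```python
from h import *
import pickle
D=pickle.load(open('d0.pkl','rb'));s,t=D['scene'],D['side']
for n,a,b in [('near nose',(348,236),(279,231)),('far nose',(408.5,207.5),(221,201)),('mouth',(214,258),(404,265)),('stock',(377,284),(354,213)),('vial',(308,273),(319,275)),('short',(288,221),(218,297)),('teal pen',(430,200),(200,194)),('tealjar',(170,212),(308,330)),('cap1',(370,227),(257.5,219)),('cap2',(390,217),(238.5,210))]:
    P=tri([(s,*a),(t,*b)]); print(n,P.round(1),(proj(s,P)-a).round(1),(proj(t,P)-b).round(1))
x=np.hstack([cv2.resize(s['img'][190:290,310:450],None,fx=2.8,fy=2.8,interpolation=cv2.INTER_CUBIC),cv2.resize(t['img'][190:290,185:325],None,fx=2.8,fy=2.8,interpolation=cv2.INTER_CUBIC)])
y=np.hstack([cv2.resize(s['img'][240:300,180:270],None,fx=4.3,fy=4.3),cv2.resize(t['img'][245:305,360:450],None,fx=4.3,fy=4.3)])
y=cv2.resize(y,(x.shape[1],y.shape[0]));cv2.imwrite('pics/crop.png',np.vstack([x,y])[:600])
```

```text
near nose [518.2 102.1 113.7] [ 0.1 -0.3] [0.2 0.3]
far nose [504.5 282.2 113.8] [ 0.3 -0.6] [0.4 0.6]
mouth [ 516.3 -187.2  183. ] [ 0. -0.] [0. 0.]
stock [667.6  58.4 118. ] [-0.3  0.5] [-0.3 -0.4]
vial [525.8  -0.9  65. ] [ 0.2 -0.4] [0.3 0.4]
short [354.2  51.2  71.8] [ 0.5 -0.9] [0.9 1.2]
teal pen [497.2 358.4 104.8] [ 0.4 -1. ] [0.7 1. ]
tealjar [ 334.  -202.6  179.6] [ 0.9 -1.2] [1.9 2. ]
cap1 [514.9 164.1 113.3] [ 0.6 -1.2] [0.9 1.2]
cap2 [509.6 223.7 112.9] [ 0.3 -0.8] [0.5 0.8]
```

View pics/crop.png

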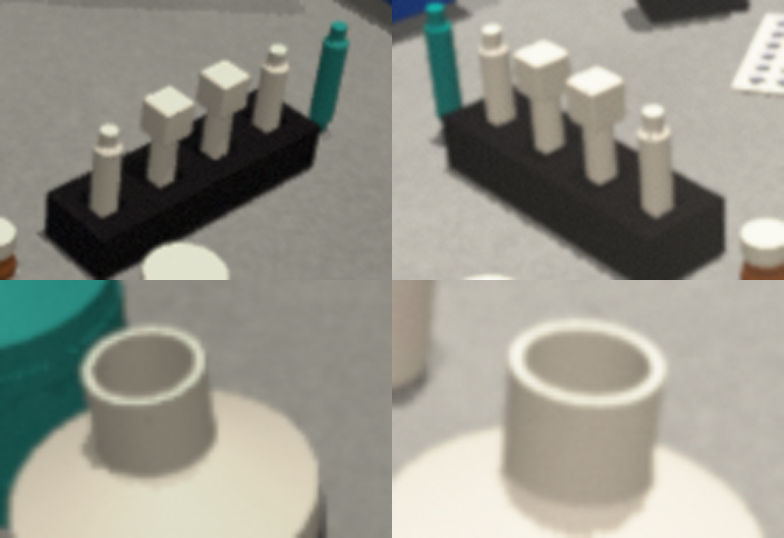

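The crop confirms it: bare noses at both ends, caps in the middle. I'll move over the rack and take one close wrist view.

Run:
```python
from h import *
import pickle
robot.move_ptp([511,192,300],[np.pi,0,np.pi/2+0.08])
d=shot('wrist','w1.png');pickle.dump(d,open('w1.pkl','wb'))
print(d['eye'],robot.current_qpos(),robot.current_t())
for P in [(518,102,114),(504.5,282,114)]: print(proj(d,P))
```

```text
[504.14256583 260.23073131 466.92353281] [1.56889918e-01 2.10028264e-01 1.40204521e+00 3.64724013e-04
 1.53006508e+00 7.48978211e-02] 1.7667
[323.15066879 315.45859302]
[324.43565741 103.87281159]
```

View pics/w1.png

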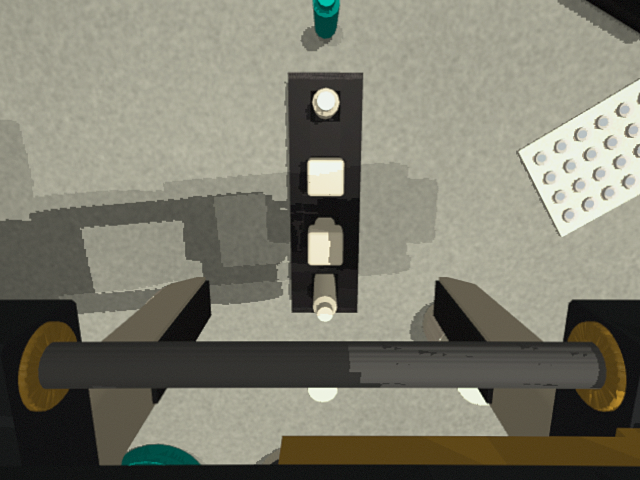

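The wrist view puts the noses at (326,102) and (324.5,314), within about 1.5 px of the prediction. The rack's top corners are at (288,73), (363,73), (290,312) and (357,312).

Run:
```python
from h import *
import pickle
D=pickle.load(open('d0.pkl','rb'));s,t=D['scene'],D['side'];w=pickle.load(open('w1.pkl','rb'))
for c in [(288,73),(363,73),(357,312),(290,312)]: print(at_z(w,*c,45).round(1))
for n,N,B in [('near',[(348.9,236.8),(278.2,229.5),(324.5,314)],[(347.1,263),(279.3,263.5)]),('far',[(408.9,208),(220.4,201.4),(326,102)],[(405.7,234),(223.9,231)])]:
    P=tri([(c,*x) for c,x in zip((s,t,w),N)]);Q=tri([(c,*x) for c,x in zip((s,t),B)])
    print(n,P.round(1),Q.round(1),'slope',((P-Q)[:2]/(P-Q)[2]).round(3), 'wrist@116',at_z(w,*N[2],115).round(1),'projB',proj(w,Q).round(0))
```

```text
[468.6 310.8  45. ]
[538.  316.3  45. ]
[556.3  77.9  45. ]
[485.2  72.2  45. ]
near [519.3 104.  114. ] [518.6 105.6  38.8] slope [ 0.01  -0.022] wrist@116 [519.  103.9 115. ] projB [324. 283.]
far [504.8 283.8 112.2] [506.2 286.8  38.4] slope [-0.02 -0.04] wrist@116 [505.6 283.4 115. ] projB [326. 104.]
```

```bash
cat >> h.py <<'E'
O=[np.pi,0,np.pi/2+0.075]
def pick(x,y,zt=67):
    robot.move_ptp([x,y,170],O); robot.move_gripper(0.6)
    robot.move_linear([x,y,zt],speed=120,f_stop=15)
    robot.move_gripper(0.0); print('w',robot.current_gripper_width(),'F',robot.current_finger_force())
    robot.move_linear([x,y,280],speed=150)
def look(fn):
    D=[shot('scene'),shot('side')];c=[]
    for d in D:
        p=robot.current_tcp_pos();u,v=np.int_(proj(d,p)); 
        c.append(cv2.resize(d['img'][v-60:v+90,u-60:u+60],None,fx=3.2,fy=3.2,interpolation=cv2.INTER_CUBIC)); print('off',u-60,v-60)
    cv2.imwrite('pics/'+fn,np.hstack(c)); return D
E
python3 - <<'E'
from h import *
import pickle
pick(519,104.5)
robot.move_ptp([516,-187,290],O)
pickle.dump(look('h1.png'),open('h1.pkl','wb'))
print(robot.current_tcp_pos(),robot.current_gripper_width(),robot.current_t())
E
```

```text
w 0.22995783966846228 F 29.986016725888476
off 146 146
off 350 133
[ 516.33179384 -185.47554735  290.06094346] 0.2266867508316006 7.675
```

View pics/h1.png

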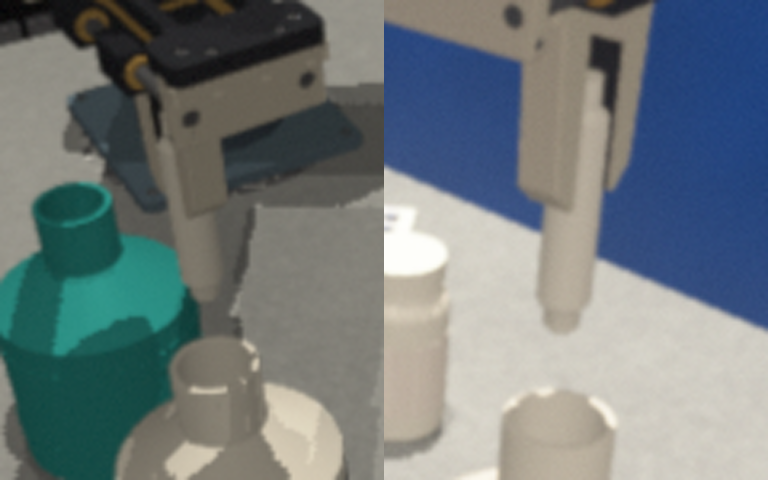

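The pen is held, with its foot at (207,294) in the scene crop and (562,325) in the side crop. Its barrel bottoms give the tilt.

Run:
```python
from h import *
import pickle
s,t=pickle.load(open('h1.pkl','rb'))
S=lambda u,v:(s,146+u/3.2,146+v/3.2); T=lambda u,v:(t,350+(u-384)/3.2,133+v/3.2)
F=tri([S(206,292),T(562,323)]);print('foot',F)
Q=tri([S(217,361),T(560,418)]);print('mouth',Q)
p=robot.current_tcp_pos();print(p,robot.current_eef_rot())
# barrel axis in each view: angle vs. expected for vertical
e=F+np.array([0,0,100])
for n,d,o in(('scene',s,(146,146,0)),('side',t,(350,133,384))):
    for q in (F,F+[0,0,50],e): u=proj(d,q); print(n,((u-[o[0],o[1]])*3.2+[o[2],0]).round(0))
```

```text
foot [ 516.2785601  -186.1043745   230.07807094]
mouth [ 518.45317303 -187.74421079  183.9204858 ]
[ 516.33179384 -185.47554735  290.06094346] [ 3.14135541e+00 -3.96288869e-04  1.64777431e+00]
scene [208. 289.]
scene [195. 211.]
scene [180. 125.]
side [565. 326.]
side [576. 216.]
side [589.  97.]
```

Vertical, with the foot directly under the TCP. Insert and release, then fetch the second.

```bash
cat >> h.py <<'E'
def drop():
    robot.move_linear([517.3,-187.5,275]); robot.sleep(0.15)
    print('contact',robot.move_linear([517.3,-187.5,200],speed=80,f_stop=6),robot.current_tcp_pos())
    robot.move_gripper(0.6); robot.sleep(0.3)
    robot.move_linear([517.3,-187.5,290],speed=150)
E
python3 - <<'E'
from h import *
drop()
a=[shot('scene')['img'][170:330,130:290],shot('side')['img'][180:340,320:480]]
pick(505.3,284.5)
robot.move_ptp([517.3,-187.5,290],O)
D=look('h2a.png')
h2=cv2.imread('pics/h2a.png');a=[cv2.resize(i,(400,300)) for i in a]
cv2.imwrite('pics/h2.png',np.vstack([np.hstack(a),cv2.resize(h2,(800,300))]))
print(robot.current_tcp_pos(),robot.current_gripper_width(),robot.current_t())
E
```

```text
contact False [ 517.65425885 -187.70455609  200.59919127]
w 0.23166936327151874 F 29.995406781235943
off 146 147
off 351 133
[ 517.67447355 -186.41474606  290.03005313] 0.2303712464456827 18.1
```

View pics/h2.png

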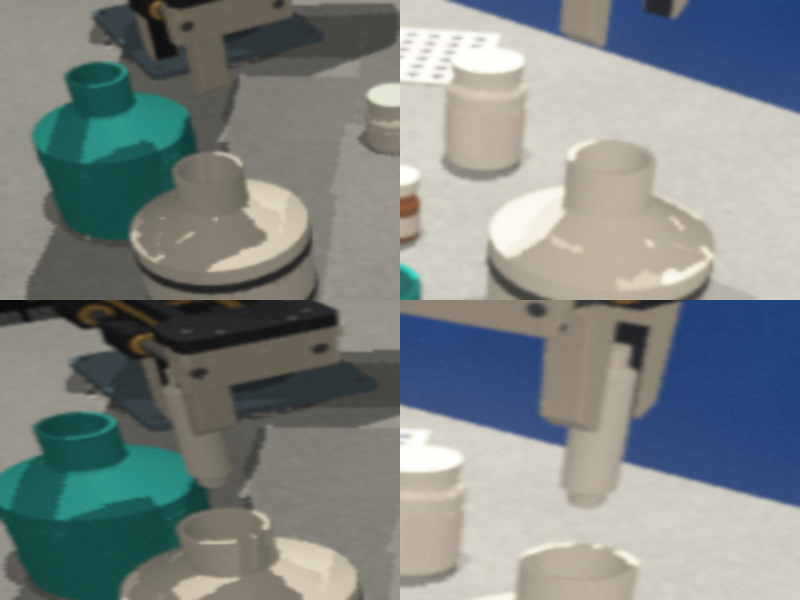

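The first pen is gone into the jar. The second is held the same way, with its foot at about (206,290) and (562,322) in crop coordinates, so I'll drop it.

Run:
```python
from h import *
drop()
robot.move_ptp([517.3,-40,380],O); robot.sleep(0.5)
a=[shot('scene')['img'][130:430,120:440],shot('side')['img'][160:460,180:500]]
w=shot('wrist')['img']
cv2.imwrite('pics/end.png',np.vstack([np.hstack([cv2.resize(i,(400,375)) for i in a]),np.hstack([cv2.resize(w,(300,225)),np.zeros((225,500,3),np.uint8)])]))
print(robot.current_t())
```

```text
contact False [ 517.68008177 -187.6998068   200.59566387]
22.7583
```

View pics/end.png

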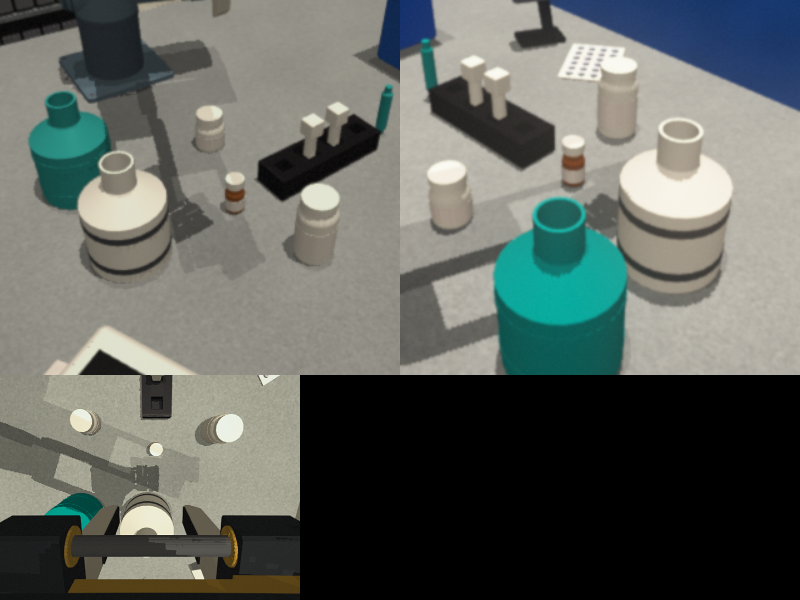

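Nothing protrudes, the capped pens are standing and the bottles are upright. I'll take one look down the neck to make sure no pen is stuck in it.

Run:
```python
from h import *
robot.move_ptp([517.3,-262,330],O); robot.sleep(0.3)
d=shot('wrist'); u,v=np.int_(proj(d,[517.3,-187.5,185])); print(u,v)
v0=max(v-60,0);cv2.imwrite('pics/neck.png',cv2.convertScaleAbs(cv2.resize(d['img'][v0:v0+120,u-60:u+60],(480,480)),alpha=1.6))
```

```text
329 123
```

View pics/neck.png

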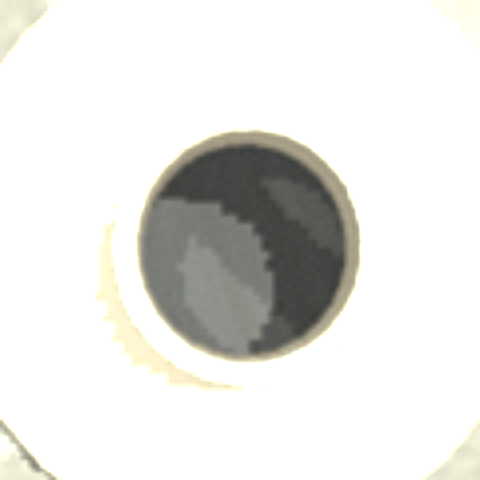

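The neck is clear; both pens lie deep inside the jar.

```bash
python3 -c "
from bench import robot
print(robot.hand_in())"
```

```text
the job is handed in; nothing more can be done
None
```

Both spent pens are inside the white jar, the capped pens are still standing in the rack, the bottles are upright, and the job was handed in at about 25 s of the 64 s allowed.

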